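# Line up the offering dishes along the altar step

## Task

Slide the three rectangular celadon dishes into a neat, evenly spaced row along the front of the dark altar step: one dish at each brass mark, centred on it, set square to the step with a short end pushed up against the step's front face. Keep the dishes down on the surface (slide them, do not pick them up) and leave the figurine, vase, canister and round saucers where they are.

Things in the scene. Friction and masses are not known exactly. Their poses are not given: they have to be found in the camera images.
- dish_a: rectangular open celadon (grey-green) ceramic offering dish, 90 mm long (its x), 60 mm wide (its y), 30 mm high, walls 6 mm thick, floor 6 mm thick, 0.18 to 0.35 kg, loose on the surface. Origin: centre of its underside; z up. The three dishes are identical and its two ends are alike.
- dish_b: rectangular open celadon (grey-green) ceramic offering dish, 90 mm long (its x), 60 mm wide (its y), 30 mm high, walls 6 mm thick, floor 6 mm thick, 0.18 to 0.35 kg, loose on the surface. Origin: centre of its underside; z up. The three dishes are identical and its two ends are alike.
- dish_c: rectangular open celadon (grey-green) ceramic offering dish, 90 mm long (its x), 60 mm wide (its y), 30 mm high, walls 6 mm thick, floor 6 mm thick, 0.18 to 0.35 kg, loose on the surface. Origin: centre of its underside; z up. The three dishes are identical and its two ends are alike.
- step: low dark-wood altar step, fixed to the cream surface (cannot move): 500 mm long (its y), 150 mm deep (its x), 24 mm high. Origin: middle of its front face (the long face towards the robot) at the height of the cream surface; x points into the step, away from the dishes; y along the front face to the left. Monk and lamp stand on it, at least 50 mm back from the front face.
- mark_left (a point): brass mark on the front of the dark step (a brass stripe 8 mm wide down the front face and a 20 mm brass disc on top above it), 120 mm to the left of the middle mark. The point lies in the plane of the front face, on the stripe's centre line, at the height of the cream surface; axes as the step's (x into the step, y to the left along it).
- mark_middle (a point): brass mark on the front of the dark step (a brass stripe 8 mm wide down the front face and a 20 mm brass disc on top above it), in the middle of the step. The point lies in the plane of the front face, on the stripe's centre line, at the height of the cream surface; axes as the step's (x into the step, y to the left along it).
- mark_right (a point): brass mark on the front of the dark step (a brass stripe 8 mm wide down the front face and a 20 mm brass disc on top above it), 120 mm to the right of the middle mark. The point lies in the plane of the front face, on the stripe's centre line, at the height of the cream surface; axes as the step's (x into the step, y to the left along it).
- monk: brown resin monk figurine, 68 mm across, 105 mm tall, loose on the step; origin: centre of its underside
- saucer_left: round celadon saucer, 100 mm across, 22 mm high, loose on the cream surface to one side of the dishes; origin: centre of its underside
- saucer_right: round celadon saucer, 100 mm across, 22 mm high, loose on the cream surface to one side of the dishes; origin: centre of its underside
- canister: lidded steel canister with a lever clasp, 88 mm across (the clasp stands out a further 8 mm), 102 mm tall, loose on the cream surface to one side of the dishes; origin: centre of its underside
- vase: green glass bud vase, 68 mm across, 100 mm tall, loose on the cream surface to one side of the dishes; origin: centre of its underside
- lamp: red plastic lamp with a rocker switch, 80 mm square base, 170 mm tall, fixed on the left end of the step; origin: centre of its underside
Things that resemble listed ones, but are neither listed nor needed, are in the scene too. Leave any pink look-alike of the dish_c alone.

How it is judged:
By the outcome, as a careful person would: the job done as asked, in the order asked, and still so for the second after the job is handed in, with the robot touching nothing.
It also fails if it takes over 66 s, if anything falls off the work surface, if the arm or the gripper's body presses on something with over 40 N, if the wrist force passes 120 N, or if a joint passes its speed limit or range.

## Robot

A 7-joint arm with a two-finger parallel gripper is mounted at the origin on the work surface. World frame = base frame: x ahead of the robot, y to its left, z up, the work surface at z = 0. Lengths are in m, angles in degrees, forces in N, time in s.
With the tool pointing down it reaches from about 0.425 to 0.875 m from the base axis. Payload 4.7 kg.
Tool frame: the origin (TCP) lies at the very end of the fingers, on their centre line; the grasp point (between the pads) lies 19 mm behind it; z points along the fingers, y is the direction in which the jaws open and shut (so a half turn about z gives the same grasp; the last joint's range is limited). The gripper opens to 87 mm and grips with 3 to 60 N. Pads are 19 mm wide; open, the fingers measure 117 mm over their backs; the gripper's body (75 mm by 190 mm) begins 51 mm behind the grasp point.
Start: joints at [-70.182, 18.392, -4.016, 83.108, 1.295, 78.541, -3.26], TCP at [0.212, 0.615, 0.223] pointing down, gripper open.
Joint ranges: [-163.93, 163.93], [-17.29, 119.83], [-79.2, 71.16], [3.27, 140.29], [-89.18, 269.18], [5.43, 117.66], [-154.24, 154.24]. Speed limits (degrees/s): [147.25, 147.25, 180, 180, 180, 180, 180].

## Interface

Orientations are given as [roll, pitch, yaw] about the fixed x, y, z axes, in that order (R = Rz(yaw) Ry(pitch) Rx(roll)).
In Python, from cell import monitor, imaging, ticket, spot_in, pinpoint gives the robot as it stands.
- The arm moves only by the tool servo_tool, never from a script. Its argument "targets" is a list of rows, each a list of 5 numbers: the opening in per cent of the stroke, from 0 (shut) to 100 (fully open), then the shift along the tool's x, y, z in m, then the turn about the tool's z in rad. In form: [[grip, dx, dy, dz, turn], ...]. A call has 1 to 5 rows; each row is the pose to reach, as a shift and turn from the pose commanded when the call began, along the tool's axes at that moment; what a row does not reach only later rows make up. A row lasts 1/8 s, in which the tool goes at most 62.5 mm and 10.7 degrees, less where a joint would pass 70% of its speed; a pose out of reach is approached as far as the arm can. A call with a gripper value outside its range is refused whole. The fingers move at their own pace and stop on an object; "grip_force" is the grip in N (left out, the last holds). Time passes only in rows, so rows that repeat a pose let the fingers close. It gives the time, the measured TCP pose, the force and the opening at its end, in the units of the state.
- monitor.get_obs(): the state, without advancing time (a new reading comes with each control period).
- imaging.read_camera(name): name is "side" or "top" or "wrist"; returns a dict with "frame" (420x560x3 uint8, blue, green, red), "depth" (420x560 float32, m along the optical axis (not along the pixel's ray), 0 where there is no reading), "K" (3x3 intrinsics, pixels), "world_from_camera" (4x4, takes a point from camera to world coordinates). Camera axes: x right, y down, z forward; pixel columns grow to the right and rows downward; lengths in m; the calibration is good to about 2 mm. A picture is of the moment at which its call begins.
- ticket.sign_off(): hands the job in, once; it reports no verdict.
Trained networks look in the newest picture that a camera, given by its name, has taken for a name from the list of things; names that differ only in an ending like _2 or _b are one class to them, and where a whole thing is asked for, a point or a joint stands for the part that bears it (a point fixed in the world has none). Each returns a list of dicts, best first, with "confidence" (0 to 1); they miss things now and then, are a little off and sometimes report something else, mostly with a low value. They report only what shows in the picture. A call takes as long as a camera call. They do not tell look-alikes from the thing itself.
- spot_in(camera, label): "at" ([column, row] in pixels, amid what is visible of it).
- pinpoint(camera, label): "at" ([column, row] in pixels: a listed point, or the origin of a listed thing).
The state is a dict: "time_s": time; "qpos": joint angles; "joint_velocities": joint speeds; "effort": joint torques, N m; "tool_pos": TCP position; "tool_rot": TCP orientation; "force": force on the tool from outside, world axes, zero at the start; "wrist_torque": the same for the moment, N m; "grip_width": finger opening in m.
Only numpy, scipy, OpenCV 4.12 (cv2) and the standard library are available. Lean on these libraries where they do the work, as an engineer would, in place of code of your own. Each camera call takes 0.05 s, during which the arm holds its last target.

## Working session

There is one attempt and no reset: what is moved stays moved. The work goes in short steps, Python scripts to look and compute and a tool call to move; the robot and the scene stay as the last step left them, time stands still between calls to the robot, and variables do not carry over. Pictures are saved under pics/ and viewed, and the job is handed in when it is done.

Besides the shell and the picture viewer there is one more tool, called after "Emit:" by a JSON object that holds its "name" and its "arguments", one argument or row to a line. servo_tool: Moves the arm, as the interface text tells. Its arguments: {"type":"object","properties":{"targets":{"type":"array","items":{"type":"array","items":{"type":"number"}}},"grip_force":{"type":"number"}},"required":["targets"]}

```bash
ls; mkdir -p pics
python3 - <<'E'
from cell import monitor, imaging, ticket, spot_in, pinpoint
import cv2
print(monitor.get_obs())
for n in ["top","side"]:
    c=imaging.read_camera(n); cv2.imwrite(f"pics/{n}0.png",c["frame"]); print(n,c["K"],c["world_from_camera"])
    for l in ["dish_a","mark_left","mark_middle","mark_right","step","saucer_left","canister","vase","monk"]:
        print(l,[(round(d["confidence"],2),[round(v) for v in d["at"]]) for d in pinpoint(n,l)][:6])
E
```

```text
pics
{'time_s': 0.0, 'qpos': array([-70.18211191,  18.43656404,  -4.0154381 ,  83.17442632,
         1.29439502,  78.53881325,  -3.25908914]), 'joint_velocities': array([ 0.08673178, -0.10679248, -0.07775353,  0.0536983 ,  0.01635514,
        0.00968163, -0.00385954]), 'effort': array([ 7.17745752e-04, -4.91285920e+01, -4.03518844e-01, -3.12531281e+01,
       -6.38337526e-02,  4.36959090e-02,  1.94925674e-04]), 'tool_pos': array([0.2115968 , 0.61402688, 0.22149393]), 'tool_rot': array([-1.79895402e+02,  5.09754975e-03,  1.60992557e+02]), 'force': array([-0.73500084,  0.01926799, -0.10787512]), 'wrist_torque': array([ 0.02318793,  0.01707486, -0.03216461]), 'grip_width': 0.0868969401648994}
top [[426.7443241    0.         282.37628972]
 [  0.         426.7443241  206.05104604]
 [  0.           0.           1.        ]] [[-0.01711467 -0.99115471  0.13160331  0.45224782]
 [-0.99976157  0.01517911 -0.01569677  0.01736293]
 [ 0.01356031 -0.13184058 -0.99117818  1.19064612]
 [ 0.          0.          0.          1.        ]]
dish_a [(0.98, [266, 235]), (0.83, [204, 232]), (0.77, [328, 224]
[... 339 characters left out ...]
  0.         278.23147106]
 [  0.         449.83690538 203.98870555]
 [  0.           0.           1.        ]] [[-0.9927523  -0.06287337  0.10241974  0.45535862]
 [-0.1195233   0.60541032 -0.78688787  0.94255477]
 [-0.01253167 -0.79342629 -0.60853733  0.8014686 ]
 [ 0.          0.          0.          1.        ]]
dish_a [(0.94, [346, 290]), (0.79, [292, 196]), (0.57, [296, 237])]
mark_left [(0.81, [224, 260]), (0.32, [297, 235])]
mark_middle [(0.89, [240, 232])]
mark_right [(0.87, [248, 206]), (0.46, [180, 270]), (0.2, [202, 222])]
step [(0.62, [239, 233])]
saucer_left [(0.81, [277, 164])]
canister [(0.92, [212, 349]), (0.36, [228, 261])]
vase [(0.61, [313, 168])]
monk [(0.94, [203, 222])]
```

View pics/top0.png

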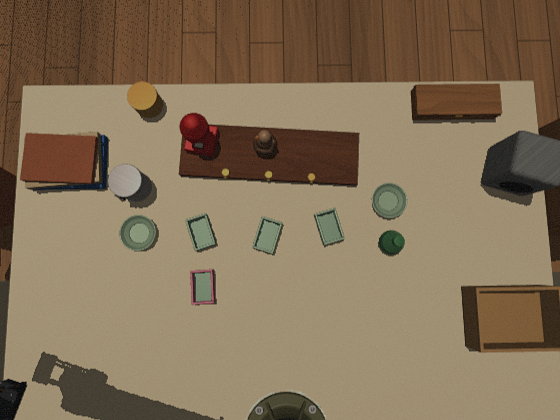

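View pics/side0.png

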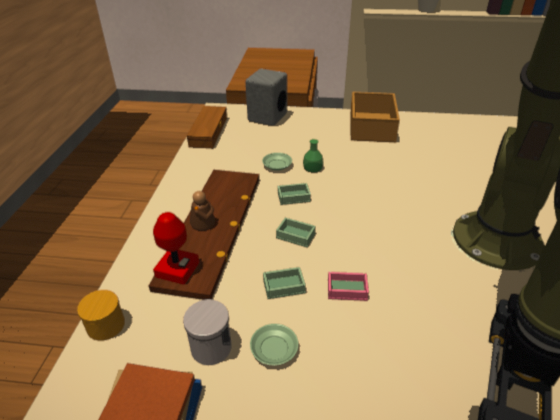

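```bash
cat > h.py <<'E'
import numpy as np, cv2
from cell import monitor, imaging, ticket, spot_in, pinpoint
def cloud(c):
    d=c["depth"];K=c["K"];T=c["world_from_camera"]
    v,u=np.mgrid[:d.shape[0],:d.shape[1]]
    P=np.stack([(u-K[0,2])*d/K[0,0],(v-K[1,2])*d/K[1,1],d],-1)@T[:3,:3].T+T[:3,3]
    P[d==0]=np.nan
    return P
def ray(c,uv,z):
    K=c["K"];T=c["world_from_camera"]
    r=T[:3,:3]@np.array([(uv[0]-K[0,2])/K[0,0],(uv[1]-K[1,2])/K[1,1],1]);o=T[:3,3]
    return o+r*(z-o[2])/r[2]
E
python3 - <<'E'
from h import *
for n,dl in [("top",[(202,232),(267,236),(329,227),(203,287)]),("side",[(284,283),(296,232),(294,194)])]:
    c=imaging.read_camera(n);P=cloud(c);f=c["frame"]
    hsv=cv2.cvtColor(f,cv2.COLOR_BGR2HSV)
    tb=P[330:350,230:420] if n=="top" else P[200:250,380:430]
    print(n,"table z",np.nanmedian(tb[...,2]))
    z=P[...,2]
    m=((z>0.012)&(z<0.045)).astype(np.uint8)
    for (u,v) in dl:
        w=np.zeros_like(m);w[v-30:v+30,u-32:u+32]=m[v-30:v+30,u-32:u+32]
        p=P[w>0]; p=p[p[:,2]>0.02]
        r=cv2.minAreaRect((p[:,:2]*1000).astype(np.float32)); print((u,v),len(p),r,"zmax",p[:,2].max(),np.median(p[:,2]))
    # brass
    b=((hsv[...,0]>18)&(hsv[...,0]<32)&(hsv[...,1]>130)&(hsv[...,2]>110)).astype(np.uint8)
    k,l,s,ce=cv2.connectedComponentsWithStats(b)
    for i in range(1,k):
        if 10<s[i,4]<300: print("brass",s[i],ce[i],ray(c,ce[i],0.024)[:2], P[int(round(ce[i][1])),int(round(ce[i][0]))])
    # step by height
    reg=(P[...,0]>0.4)&(P[...,0]<0.9)&(P[...,1]>-.2)&(P[...,1]<.35)&(z>.015)&(z<.035)&(hsv[...,2]<110)&((hsv[...,0]<15)|(hsv[...,0]>165))
    k,l,s,ce=cv2.connectedComponentsWithStats(reg.astype(np.uint8)); i=1+np.argmax(s[1:,4])
    p=P[l==i]; print("step",len(p),cv2.minAreaRect((p[:,:2]*1000).astype(np.float32)),np.median(p[:,2]))
    # front edge: min x per y bin
    ys=np.arange(-.1,.22,.004);xs=[]
    e=[]
    for y in ys:
        q=p[abs(p[:,1]-y)<.003]
        if len(q)>5: e.append((y,q[:,0].min()))
    e=np.array(e);A=np.polyfit(e[:,0],e[:,1],1);print("front x = ",A,"yaw",-np.degrees(np.arctan(A[0])), "res",np.std(e[:,1]-np.polyval(A,e[:,0])))
    for l_ in ["mark_left","mark_middle","mark_right"]:
        print(l_,[ray(c,d["at"],0)[:2].round(4) for d in pinpoint(n,l_)][:1])
    for l_ in ["canister","vase","saucer_left","monk","lamp"]:
        print(l_,[ray(c,d["at"],0)[:2].round(3) for d in pinpoint(n,l_)][:2])
E
```

```text
top table z -0.001686700662053564
(202, 232) 260 ((539.4564819335938, 224.51382446289062), (90.87389373779297, 61.04914474487305), 18.448896408081055) zmax 0.03650356574071667 0.02733038565267154
(267, 236) 227 ((528.0350952148438, 42.13831329345703), (59.82975769042969, 89.8705062866211), 72.0590591430664) zmax 0.034145976952352886 0.028010639762059197
(329, 227) 240 ((549.0740966796875, -128.47433471679688), (90.12677764892578, 60.18422317504883), 15.679021835327148) zmax 0.03470401776832133 0.028135763136069802
(203, 287) 249 ((391.8314514160156, 218.1868896484375), (89.62691497802734, 60.57868957519531), 3.219360589981079) zmax 0.034576915301889555 0.02761968227432865
brass [143  89   7   5  16] [146.3125  91.875 ] [0.94096276 0.38064755] [0.92060609 0.3666143  0.07176563]
brass [130  91  26  19 231] [144.79220779 101.45454545] [0.91256259 0.38423966] [0.89443549 0.36823995 0.07319293]
brass [222 169   7   7  42] [224.95238095 171.83333333] [0.70563874 0.15703396] [0.70559329 0.15713831 0.02201945]
brass [265 171   7   7  42] [268.19047619 174.07142857] [0.69757705 0.03685132] [0
[... 1318 characters left out ...]
8805391 -0.08538874] [ 0.68763788 -0.07928059  0.02878563]
brass [231 222   6   4  16] [233.25   223.1875] [0.69667829 0.03418334] [0.69605296 0.03893653 0.02866736]
brass [217 252   7   5  24] [220.04166667 253.66666667] [0.70598878 0.15385951] [0.70514151 0.15719769 0.02613075]
step 4898 ((755.4371948242188, 39.253631591796875), (489.5181884765625, 149.92941284179688), 85.90792846679688) 0.026308690463226092
front x =  [0.06149872 0.68033368] yaw -3.519184929312461 res 0.004313234421352676
mark_left [array([0.6926, 0.1518])]
mark_middle []
mark_right []
canister []
vase [array([ 0.513, -0.297])]
saucer_left [array([ 0.629, -0.32 ])]
monk [array([0.797, 0.018])]
lamp [array([0.812, 0.196])]
```

```bash
cat >> h.py <<'E'
from scipy.spatial.transform import Rotation as Ro
def go(x,y,z,yaw):
    o=monitor.get_obs(); R=Ro.from_euler('xyz',o["tool_rot"],degrees=True).as_matrix()
    s=R.T@(np.array([x,y,z])-o["tool_pos"])
    t=-np.radians((yaw-o["tool_rot"][2]+180)%360-180)
    print("t",round(o["time_s"],2),"at",o["tool_pos"].round(4),o["tool_rot"].round(2),"F",o["force"].round(1),"w",round(o["grip_width"],4))
    print("shift",s.round(4),"turn",round(t,4))
E
python3 -c "
from h import *
go(.539,.2245,.15,198)"
```

```text
t 1.9 at [0.2118 0.6146 0.2226] [180.     0.   160.99] F [-0.1  0.6  0.4] w 0.0871
shift [-0.4364 -0.2622  0.0726] turn -0.6459
```

Emit:
{"name": "servo_tool", "arguments": {
  "targets": [
    [100, -0.436, -0.262, 0.05, -0.646],
    [100, -0.436, -0.262, 0.05, -0.646],
    [100, -0.436, -0.262, 0.05, -0.646],
    [100, -0.436, -0.262, 0.05, -0.646],
    [100, -0.436, -0.262, 0.05, -0.646]
  ]
}}

```text
time_s: 2.52
tool_pos: [0.4096, 0.3788, 0.1927]
tool_rot: [180.0, 0.1, -161.9]
force: [0.6, 0.0, -0.2]
grip_width: 0.0868
```

```bash
python3 -c "
from h import *
go(.539,.2245,.17,198)"
```

```text
t 2.52 at [0.4096 0.3788 0.1927] [ 1.7997e+02  6.0000e-02 -1.6194e+02] F [ 0.6  0.  -0.2] w 0.0868
shift [-0.0752 -0.1868  0.0227] turn 0.001
```

Emit:
{"name": "servo_tool", "arguments": {
  "targets": [
    [100, -0.07, -0.175, 0.02, 0],
    [100, -0.07, -0.175, 0.02, 0],
    [100, -0.07, -0.175, 0.02, 0],
    [100, -0.07, -0.175, 0.02, 0],
    [100, -0.07, -0.175, 0.02, 0]
  ]
}}

```text
time_s: 3.15
tool_pos: [0.5289, 0.2358, 0.1725]
tool_rot: [180.0, -0.0, -162.0]
force: [-1.1, 0.0, 0.0]
grip_width: 0.0866
```

Run:
```python
from h import *
c=imaging.read_camera("wrist"); cv2.imwrite("pics/w1.png",c["frame"]); P=cloud(c)
print([(round(d["confidence"],2),d["at"],ray(c,d["at"],0)[:2].round(4)) for d in pinpoint("wrist","dish_a")])
np.savez("w1.npz",f=c["frame"],P=P)
print(c["world_from_camera"].round(3))
go(.539,.2245,.17,198)
```

```text
[(0.97, [307.0, 53.5], array([0.3895, 0.2182])), (0.89, [106.7, 132.8], array([0.5253, 0.0431])), (0.59, [270.2, 195.6], array([0.5375, 0.2266]))]
[[-0.307  0.91   0.279  0.451]
 [ 0.952  0.294  0.09   0.212]
 [-0.     0.294 -0.956  0.333]
 [ 0.     0.     0.     1.   ]]
t 3.25 at [0.5281 0.2375 0.1727] [ 179.95    0.   -161.84] F [-0.9  0.5  0.2] w 0.0865
shift [-0.0063 -0.0157  0.0026] turn 0.0028
```

View pics/w1.png

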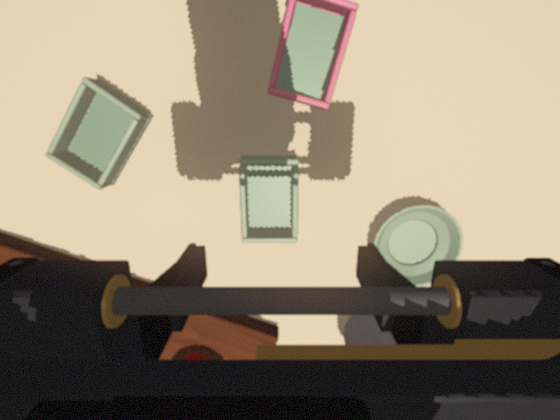

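```bash
cat >> h.py <<'E'
def rect(P,x,y,r=.065,zlo=.018,zhi=.04):
    p=P.reshape(-1,3); p=p[np.isfinite(p[:,0])]
    p=p[(np.hypot(p[:,0]-x,p[:,1]-y)<r)&(p[:,2]>zlo)&(p[:,2]<zhi)]
    (cx,cy),(w,h),a=cv2.minAreaRect((p[:,:2]*1000).astype(np.float32))
    if w<h: w,h,a=h,w,a-90
    a=(a+90)%180-90
    return len(p),round(cx/1000,4),round(cy/1000,4),round(w,1),round(h,1),round(a,2)
E
python3 - <<'E'
from h import *
P=np.load("w1.npz")["P"]
print(rect(P,.5375,.2255),rect(P,.526,.042))
go(.539,.2245,.05,198)
E
```

```text
(1813, 0.5372, 0.2262, 90.2, 59.9, 18.07) (2803, 0.5261, 0.044, 90.7, 60.7, -17.87)
t 3.25 at [0.5281 0.2375 0.1727] [ 179.95    0.   -161.84] F [-0.9  0.5  0.2] w 0.0865
shift [-0.0063 -0.0158  0.1226] turn 0.0028
```

Emit:
{"name": "servo_tool", "arguments": {
  "targets": [
    [100, -0.006, -0.014, 0.06, 0],
    [100, -0.006, -0.014, 0.12, 0],
    [100, -0.006, -0.014, 0.13, 0],
    [100, -0.006, -0.014, 0.13, 0],
    [100, -0.006, -0.014, 0.13, 0]
  ]
}}

```text
time_s: 3.88
tool_pos: [0.5409, 0.2258, 0.0455]
tool_rot: [179.9, 0.3, -161.9]
force: [0.3, -0.1, 0.3]
grip_width: 0.0869
```

```bash
python3 -c "
from h import *
go(.538,.2255,.009,198)"
```

```text
t 3.88 at [0.5409 0.2258 0.0455] [ 179.94    0.28 -161.94] F [ 0.3 -0.1  0.3] w 0.0869
shift [0.0031 0.0006 0.0365] turn 0.0011
```

Emit:
{"name": "servo_tool", "arguments": {
  "targets": [
    [100, 0.002, 0.0, 0.034, 0],
    [100, 0.002, 0.0, 0.034, 0],
    [100, 0.002, 0.0, 0.034, 0],
    [100, 0.002, 0.0, 0.034, 0]
  ]
}}

```text
time_s: 4.38
tool_pos: [0.5385, 0.2242, 0.0104]
tool_rot: [180.0, 0.2, -162.0]
force: [-0.4, -0.4, -0.5]
grip_width: 0.0868
```

Emit:
{"name": "servo_tool", "arguments": {
  "targets": [
    [40, 0, 0, 0, 0],
    [40, 0, 0, 0, 0],
    [40, 0, 0, 0, 0],
    [40, 0, 0, 0, 0]
  ],
  "grip_force": 10
}}

```text
time_s: 4.88
tool_pos: [0.5371, 0.2238, 0.0086]
tool_rot: [180.0, 0.0, -162.0]
force: [-0.5, 0.4, 0.7]
grip_width: 0.0599
```

```bash
python3 -c "
from h import *
go(.6445,.161,.009,176)"
```

```text
t 4.88 at [0.5371 0.2238 0.0086] [ 179.98    0.   -161.99] F [-0.5  0.4  0.7] w 0.0599
shift [-0.0827 -0.093  -0.0004] turn 0.3841
```

```bash
python3 -c "
from h import *
go(.6195,.163,.0086,176)"
```

```text
t 4.88 at [0.5371 0.2238 0.0086] [ 179.98    0.   -161.99] F [-0.5  0.4  0.7] w 0.0599
shift [-0.0596 -0.0833 -0.    ] turn 0.3841
```

Emit:
{"name": "servo_tool", "arguments": {
  "targets": [
    [40, -0.012, -0.017, 0, 0.08],
    [40, -0.024, -0.034, 0, 0.16],
    [40, -0.036, -0.05, 0, 0.24],
    [40, -0.048, -0.066, 0, 0.32],
    [40, -0.06, -0.083, 0, 0.384]
  ]
}}

```text
time_s: 5.5
tool_pos: [0.6198, 0.164, 0.0085]
tool_rot: [179.9, -0.1, 175.9]
force: [-2.1, 0.9, 2.9]
grip_width: 0.0597
```

Emit:
{"name": "servo_tool", "arguments": {
  "targets": [
    [40, 0, 0, 0, 0],
    [40, 0, 0, 0, 0],
    [40, 0, 0, 0, 0]
  ]
}}

```text
time_s: 5.88
tool_pos: [0.6197, 0.163, 0.0086]
tool_rot: [-180.0, 0.0, 176.0]
force: [0.5, -2.1, -0.0]
grip_width: 0.0599
```

Run:
```python
from h import *
c=imaging.read_camera("top"); P=cloud(c); cv2.imwrite("pics/t2.png",cv2.resize(c["frame"][120:280,130:370],None,fx=3,fy=3))
go(.6444,.1611,.0086,176)
c=imaging.read_camera("wrist"); cv2.imwrite("pics/w2.png",c["frame"])
```

```text
t 5.92 at [0.6196 0.1631 0.0086] [-179.99    0.    176.04] F [ 0.6 -1.1 -0.3] w 0.06
shift [-0.0248 -0.0003 -0.    ] turn 0.0007
```

View pics/w2.png

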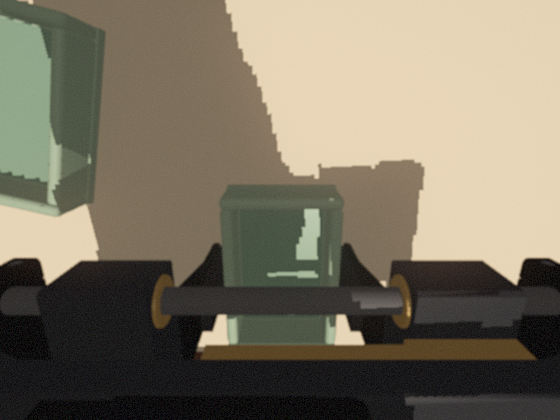

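View pics/t2.png

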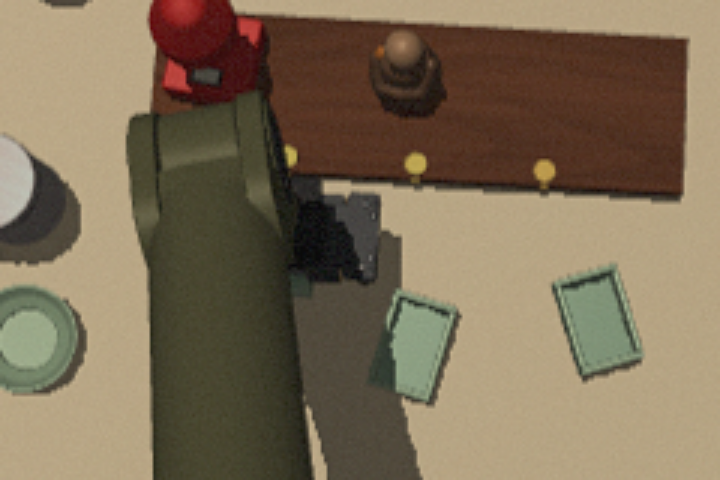

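Run:
```python
from h import *
c=imaging.read_camera("side"); cv2.imwrite("pics/s2.png",cv2.resize(c["frame"][80:340,80:430],None,fx=2.2,fy=2.2))
P=cloud(c)
p=P[100:340,100:300].reshape(-1,3);p=p[(p[:,2]>.07)&(p[:,2]<.3)&(p[:,1]>.05)&(p[:,1]<.3)&(p[:,0]<.75)&(p[:,0]>.6)]
print(p.max(0),p.min(0))
```

```text
[0.74995985 0.25875441 0.29958612] [0.60001375 0.05442646 0.0717583 ]
```

View pics/s2.png

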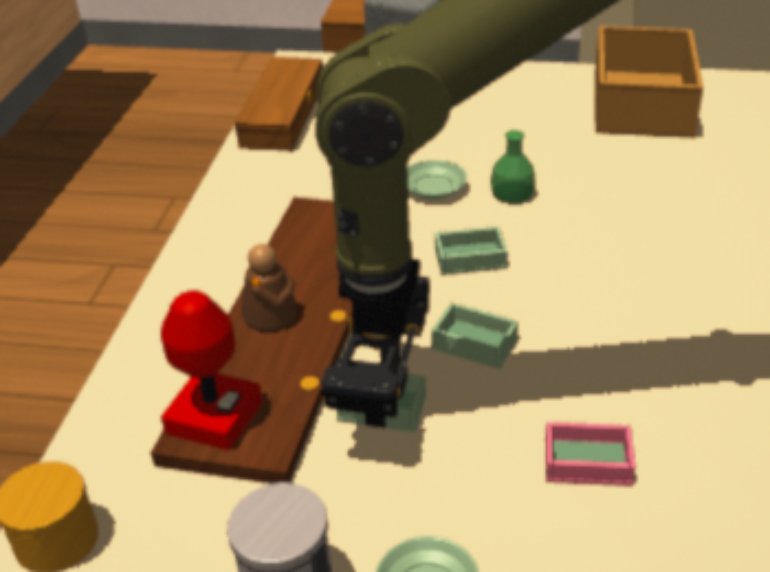

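Emit:
{"name": "servo_tool", "arguments": {
  "targets": [
    [40, -0.007, 0, 0, 0],
    [40, -0.014, 0, 0, 0],
    [40, -0.019, 0, 0, 0],
    [40, -0.019, 0, 0, 0],
    [40, -0.019, 0, 0, 0]
  ]
}}

```text
time_s: 6.65
tool_pos: [0.6397, 0.1622, 0.0085]
tool_rot: [180.0, 0.1, 176.0]
force: [1.8, 0.9, -0.5]
grip_width: 0.0601
```

Emit:
{"name": "servo_tool", "arguments": {
  "targets": [
    [40, -0.001, 0, 0, 0],
    [40, -0.002, 0, 0, 0],
    [40, -0.003, 0, 0, 0],
    [40, -0.003, 0, 0, 0]
  ]
}}

```text
time_s: 7.15
tool_pos: [0.6417, 0.1615, 0.0085]
tool_rot: [-180.0, -0.0, 176.0]
force: [-2.5, 1.3, 2.5]
grip_width: 0.0601
```

Emit:
{"name": "servo_tool", "arguments": {
  "targets": [
    [40, -0.001, 0, 0, 0],
    [40, -0.001, 0, 0, 0],
    [40, -0.002, 0, 0, 0],
    [40, -0.002, 0, 0, 0]
  ]
}}

```text
time_s: 7.65
tool_pos: [0.6434, 0.1612, 0.0085]
tool_rot: [-180.0, -0.1, 176.0]
force: [-5.2, -0.7, 3.7]
grip_width: 0.06
```

Emit:
{"name": "servo_tool", "arguments": {
  "targets": [
    [40, -0.001, 0, 0, 0],
    [40, -0.002, 0, 0, 0],
    [40, -0.002, 0, 0, 0],
    [40, -0.002, 0, 0, 0]
  ]
}}

```text
time_s: 8.15
tool_pos: [0.6434, 0.1612, 0.0084]
tool_rot: [-180.0, -0.3, 176.0]
force: [-10.1, -0.3, 7.5]
grip_width: 0.0601
```

Emit:
{"name": "servo_tool", "arguments": {
  "targets": [
    [40, -0.001, 0, 0, 0],
    [40, -0.002, 0, 0, 0],
    [40, -0.002, 0, 0, 0],
    [40, -0.002, 0, 0, 0]
  ]
}}

```text
time_s: 8.65
tool_pos: [0.6444, 0.1612, 0.008]
tool_rot: [-179.9, -0.4, 176.0]
force: [-11.3, -0.1, 8.0]
grip_width: 0.0597
```

Emit:
{"name": "servo_tool", "arguments": {
  "targets": [
    [100, 0, 0, 0, 0],
    [100, 0, 0, 0, 0],
    [100, 0, 0, 0, 0],
    [100, 0, 0, 0, 0]
  ]
}}

```text
time_s: 9.15
tool_pos: [0.6482, 0.161, 0.0086]
tool_rot: [180.0, 0.0, 176.0]
force: [0.2, 0.4, -0.2]
grip_width: 0.0859
```

Emit:
{"name": "servo_tool", "arguments": {
  "targets": [
    [100, 0, 0, -0.04, 0],
    [100, 0, 0, -0.09, 0],
    [100, 0.06, 0, -0.14, 0],
    [100, 0.12, 0.03, -0.16, 0],
    [100, 0.12, 0.06, -0.16, 0]
  ]
}}

```text
time_s: 9.78
tool_pos: [0.5311, 0.2294, 0.1709]
tool_rot: [179.9, 0.1, 175.9]
force: [1.1, 1.1, 0.3]
grip_width: 0.0873
```

Run:
```python
from h import *
c=imaging.read_camera("wrist"); cv2.imwrite("pics/w3.png",c["frame"]); P=cloud(c)
print(rect(P,.526,.043),rect(P,.643,.161))
go(.5265,.043,.05,162)
```

```text
(2438, 0.5259, 0.0444, 90.5, 60.6, -17.67) (1771, 0.6529, 0.1603, 109.8, 92.0, -3.39)
t 9.82 at [0.5289 0.238  0.1713] [1.7959e+02 6.0000e-02 1.7642e+02] F [-1.1  5.5  1.6] w 0.0872
shift [-0.0097 -0.1956  0.1199] turn 0.2517
```

View pics/w3.png

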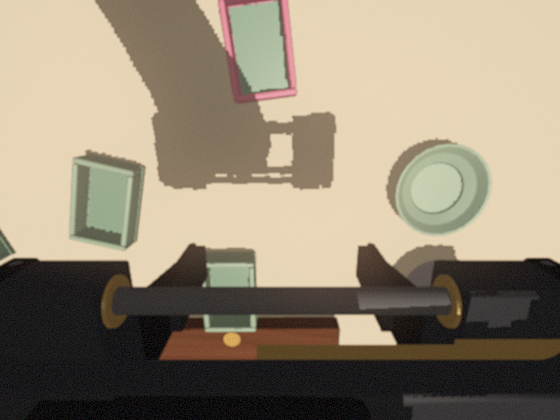

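Emit:
{"name": "servo_tool", "arguments": {
  "targets": [
    [100, -0.01, -0.194, 0.08, 0.252],
    [100, -0.01, -0.194, 0.08, 0.252],
    [100, -0.01, -0.194, 0.08, 0.252],
    [100, -0.01, -0.194, 0.08, 0.252],
    [100, -0.01, -0.194, 0.08, 0.252]
  ]
}}

```text
time_s: 10.45
tool_pos: [0.5284, 0.0329, 0.088]
tool_rot: [-179.9, -0.0, 161.3]
force: [-0.5, 0.2, 0.5]
grip_width: 0.0874
```

Run:
```python
from h import *
c=imaging.read_camera("top"); P=cloud(c); cv2.imwrite("pics/t3.png",cv2.resize(c["frame"][120:280,130:370],None,fx=3,fy=3))
go(.527,.0425,.05,162)
p=P.reshape(-1,3);
f=c["frame"].reshape(-1,3).astype(int)
m=(abs(p[:,0]-.64)<.07)&(abs(p[:,1]-.161)<.06)&(f[:,1]>f[:,2]+8)&(p[:,2]>.002)
print(m.sum(),cv2.minAreaRect((p[m][:,:2]*1000).astype(np.float32)))
```

```text
t 10.5 at [0.529  0.0352 0.0886] [179.97   0.   161.49] F [ 0.1  0.5 -0.3] w 0.0873
shift [0.0042 0.0063 0.0386] turn -0.009
586 ((646.1187744140625, 160.360595703125), (60.01988220214844, 90.54945373535156), 86.31795501708984)
```

View pics/t3.png

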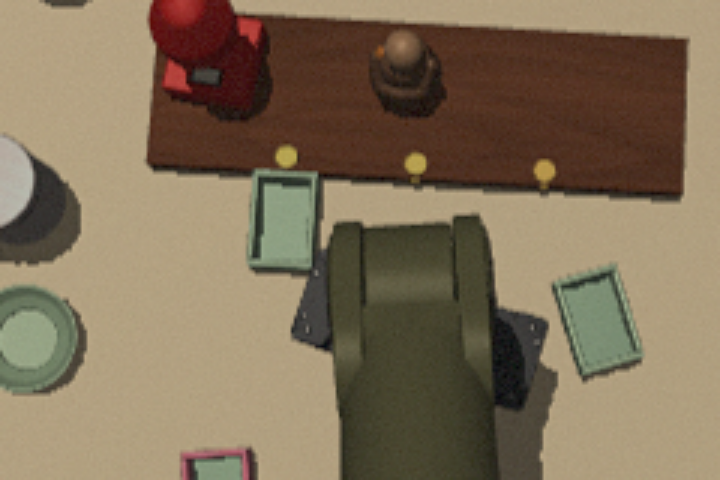

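Emit:
{"name": "servo_tool", "arguments": {
  "targets": [
    [100, 0.003, 0.005, 0.02, -0.004],
    [100, 0.003, 0.005, 0.038, -0.004],
    [100, 0.003, 0.005, 0.038, -0.004],
    [100, 0.003, 0.005, 0.038, -0.004]
  ]
}}

```text
time_s: 11.0
tool_pos: [0.5279, 0.0412, 0.0509]
tool_rot: [180.0, 0.0, 161.8]
force: [0.4, 0.7, 0.4]
grip_width: 0.0874
```

```bash
python3 -c "
from h import *
go(.527,.0425,.009,162)"
```

```text
t 11.0 at [0.5279 0.0412 0.0509] [1.7999e+02 3.0000e-02 1.6182e+02] F [0.4 0.7 0.4] w 0.0874
shift [0.0013 0.0009 0.0419] turn -0.0031
```

Emit:
{"name": "servo_tool", "arguments": {
  "targets": [
    [100, 0.001, 0.001, 0.03, -0.003],
    [100, 0.001, 0.001, 0.041, -0.003],
    [100, 0.001, 0.001, 0.041, -0.003],
    [100, 0.001, 0.001, 0.041, -0.003]
  ]
}}

```text
time_s: 11.5
tool_pos: [0.5277, 0.0421, 0.0105]
tool_rot: [180.0, 0.1, 162.0]
force: [-0.4, 0.3, -0.0]
grip_width: 0.0869
```

Emit:
{"name": "servo_tool", "arguments": {
  "targets": [
    [40, 0, 0, 0, 0],
    [40, 0, 0, 0, 0],
    [40, 0, 0, 0, 0],
    [40, 0, 0, 0, 0]
  ],
  "grip_force": 10
}}

```text
time_s: 12.0
tool_pos: [0.5269, 0.0423, 0.0097]
tool_rot: [180.0, 0.0, 162.0]
force: [0.1, 0.6, 0.9]
grip_width: 0.0601
```

```bash
python3 -c "
from h import *
go(.6155,.0425,.009,176)"
```

```text
t 12.0 at [0.5269 0.0423 0.0097] [1.7998e+02 1.0000e-02 1.6196e+02] F [0.1 0.6 0.9] w 0.0601
shift [-0.0841  0.0277  0.0007] turn -0.245
```

Emit:
{"name": "servo_tool", "arguments": {
  "targets": [
    [40, -0.017, 0.005, 0, -0.05],
    [40, -0.034, 0.011, 0, -0.1],
    [40, -0.05, 0.016, 0, -0.15],
    [40, -0.067, 0.022, 0, -0.2],
    [40, -0.084, 0.028, 0, -0.245]
  ]
}}

```text
time_s: 12.62
tool_pos: [0.6148, 0.0426, 0.0095]
tool_rot: [-180.0, -0.1, 176.1]
force: [-4.8, 0.2, 5.7]
grip_width: 0.0602
```

Emit:
{"name": "servo_tool", "arguments": {
  "targets": [
    [40, 0, 0, 0, 0],
    [40, 0, 0, 0, 0]
  ]
}}

```text
time_s: 12.88
tool_pos: [0.6153, 0.0427, 0.0096]
tool_rot: [180.0, 0.0, 176.0]
force: [0.7, 0.2, 1.4]
grip_width: 0.0602
```

```bash
python3 -c "
from h import *
go(.6365,.0411,.009,176)"
```

```text
t 12.88 at [0.6153 0.0427 0.0096] [1.8000e+02 3.0000e-02 1.7596e+02] F [0.7 0.2 1.4] w 0.0602
shift [-0.0212 -0.0001  0.0006] turn -0.0007
```

Emit:
{"name": "servo_tool", "arguments": {
  "targets": [
    [40, -0.006, 0, 0, 0],
    [40, -0.012, 0, 0, 0],
    [40, -0.016, 0, 0, 0],
    [40, -0.018, 0, 0, 0],
    [40, -0.018, 0, 0, 0]
  ]
}}

```text
time_s: 13.5
tool_pos: [0.6336, 0.0414, 0.0095]
tool_rot: [180.0, 0.0, 176.0]
force: [-1.0, -0.3, 2.0]
grip_width: 0.0601
```

Emit:
{"name": "servo_tool", "arguments": {
  "targets": [
    [40, -0.001, 0, 0, 0],
    [40, -0.002, 0, 0, 0],
    [40, -0.003, 0, 0, 0],
    [40, -0.003, 0, 0, 0]
  ]
}}

```text
time_s: 14.0
tool_pos: [0.6365, 0.0413, 0.0095]
tool_rot: [180.0, 0.0, 176.0]
force: [-0.7, 0.4, -0.1]
grip_width: 0.0598
```

Emit:
{"name": "servo_tool", "arguments": {
  "targets": [
    [40, -0.001, 0, 0, 0],
    [40, -0.002, 0, 0, 0],
    [40, -0.003, 0, 0, 0],
    [40, -0.003, 0, 0, 0]
  ]
}}

```text
time_s: 14.5
tool_pos: [0.637, 0.0412, 0.0094]
tool_rot: [180.0, -0.3, 176.0]
force: [-8.2, -0.1, 6.2]
grip_width: 0.0597
```

Contact; a little more, then release and rise.

Emit:
{"name": "servo_tool", "arguments": {
  "targets": [
    [40, -0.001, 0, 0, 0],
    [40, -0.002, 0, 0, 0],
    [40, -0.002, 0, 0, 0],
    [40, -0.002, 0, 0, 0]
  ]
}}

```text
time_s: 15.0
tool_pos: [0.6376, 0.0412, 0.0091]
tool_rot: [180.0, -0.5, 176.0]
force: [-10.8, 0.4, 7.9]
grip_width: 0.0597
```

Emit:
{"name": "servo_tool", "arguments": {
  "targets": [
    [100, 0, 0, 0, 0],
    [100, 0, 0, 0, 0],
    [100, 0, 0, 0, 0],
    [100, 0, 0, 0, 0]
  ]
}}

```text
time_s: 15.5
tool_pos: [0.6416, 0.0409, 0.0096]
tool_rot: [180.0, 0.0, 176.0]
force: [0.3, -0.9, 0.4]
grip_width: 0.0856
```

Emit:
{"name": "servo_tool", "arguments": {
  "targets": [
    [100, 0, 0, -0.04, 0],
    [100, 0, 0, -0.08, 0],
    [100, 0.04, -0.05, -0.08, 0],
    [100, 0.07, -0.1, -0.08, 0],
    [100, 0.08, -0.16, -0.08, 0]
  ]
}}

```text
time_s: 16.12
tool_pos: [0.5489, -0.1134, 0.0897]
tool_rot: [179.9, 0.0, 176.1]
force: [1.2, -1.1, -0.1]
grip_width: 0.0873
```

Run:
```python
from h import *
c=imaging.read_camera("wrist"); cv2.imwrite("pics/w4.png",c["frame"]); P=cloud(c)
print(rect(P,.549,-.128))
go(.5495,-.1285,.05,195.7)
```

```text
(3317, 0.5475, -0.1271, 90.1, 60.0, 15.69)
t 16.18 at [ 0.5464 -0.1253  0.0902] [-1.7967e+02  1.0000e-02  1.7544e+02] F [-1.4 -7.8  0.5] w 0.0873
shift [-0.0033 -0.0028  0.0403] turn -0.3536
```

View pics/w4.png

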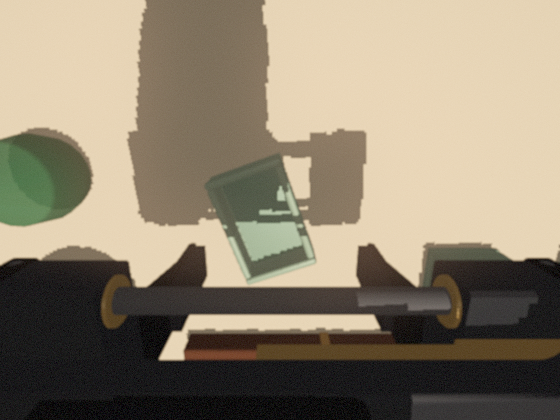

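Emit:
{"name": "servo_tool", "arguments": {
  "targets": [
    [100, -0.003, 0.0, 0, -0.18],
    [100, -0.003, 0.0, 0, -0.354],
    [100, -0.003, 0.0, 0.02, -0.354],
    [100, -0.003, 0.0, 0.04, -0.354],
    [100, -0.003, 0.0, 0.04, -0.354]
  ]
}}

```text
time_s: 16.8
tool_pos: [0.5522, -0.113, 0.0482]
tool_rot: [179.9, -0.2, -163.7]
force: [-0.8, 0.2, 0.7]
grip_width: 0.0873
```

```bash
python3 -c "
from h import *
go(.549,-.1285,.009,195.7)"
```

```text
t 16.8 at [ 0.5522 -0.113   0.0482] [ 1.7994e+02 -1.7000e-01 -1.6372e+02] F [-0.8  0.2  0.7] w 0.0873
shift [ 0.0073 -0.014   0.0392] turn 0.0101
```

Emit:
{"name": "servo_tool", "arguments": {
  "targets": [
    [100, 0.007, -0.014, 0, 0.01],
    [100, 0.007, -0.014, 0, 0.01],
    [100, 0.007, -0.014, 0, 0.01]
  ]
}}

```text
time_s: 17.18
tool_pos: [0.551, -0.1291, 0.0503]
tool_rot: [-180.0, 0.1, -164.3]
force: [0.0, -0.1, 0.0]
grip_width: 0.087
```

```bash
python3 -c "
from h import *
go(.549,-.1285,.009,195.7)"
```

```text
t 17.18 at [ 0.551  -0.1291  0.0503] [-1.7999e+02  8.0000e-02 -1.6434e+02] F [ 0.  -0.1  0. ] w 0.087
shift [0.0018 0.0011 0.0413] turn -0.0006
```

Emit:
{"name": "servo_tool", "arguments": {
  "targets": [
    [100, 0.002, 0.001, 0.03, 0],
    [100, 0.002, 0.001, 0.041, 0],
    [100, 0.002, 0.001, 0.041, 0],
    [100, 0.002, 0.001, 0.041, 0]
  ]
}}

```text
time_s: 17.68
tool_pos: [0.5492, -0.1284, 0.0094]
tool_rot: [-180.0, 0.1, -164.3]
force: [0.1, -0.7, 0.1]
grip_width: 0.0873
```

Emit:
{"name": "servo_tool", "arguments": {
  "targets": [
    [40, 0, 0, 0, 0],
    [40, 0, 0, 0, 0],
    [40, 0, 0, 0, 0],
    [40, 0, 0, 0, 0]
  ],
  "grip_force": 10
}}

```text
time_s: 18.18
tool_pos: [0.5485, -0.1283, 0.0087]
tool_rot: [180.0, 0.0, -164.3]
force: [0.0, -0.1, 0.9]
grip_width: 0.0601
```

Run:
```python
from h import *
c=imaging.read_camera("top"); P=cloud(c); cv2.imwrite("pics/t4.png",cv2.resize(c["frame"][120:280,130:370],None,fx=3,fy=3))
p=P.reshape(-1,3);f=c["frame"].reshape(-1,3).astype(int)
for x,y in [(.645,.161),(.637,.041)]:
  m=(abs(p[:,0]-x)<.07)&(abs(p[:,1]-y)<.05)&(f[:,1]>f[:,2]+8)&(p[:,2]>.002)
  print(m.sum(),cv2.minAreaRect((p[m][:,:2]*1000).astype(np.float32)))
go(.607,-.0766,.009,176)
```

```text
583 ((646.5789184570312, 159.88356018066406), (59.653011322021484, 92.18229675292969), 86.63607788085938)
584 ((638.2501220703125, 40.71672439575195), (58.77763748168945, 90.71920776367188), 86.28092193603516)
t 18.23 at [ 0.5485 -0.1282  0.0087] [ 1.8000e+02  2.0000e-02 -1.6429e+02] F [-1.   0.5  1. ] w 0.0602
shift [-0.0703  0.0339 -0.0002] turn 0.344
```

View pics/t4.png

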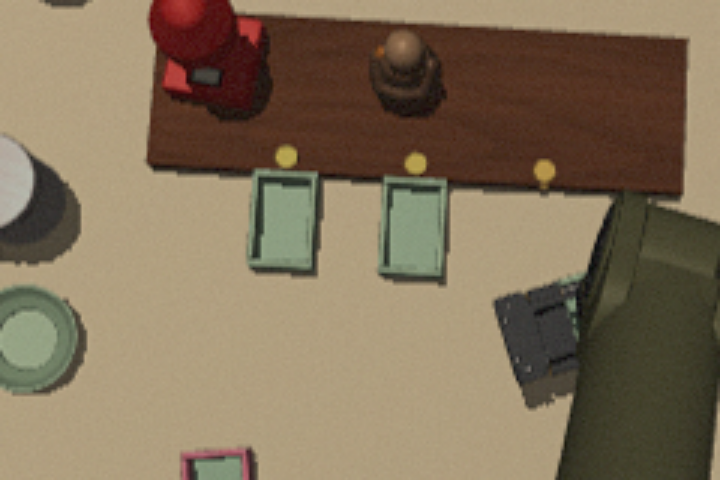

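Emit:
{"name": "servo_tool", "arguments": {
  "targets": [
    [40, -0.014, 0.007, 0, 0.07],
    [40, -0.028, 0.014, 0, 0.14],
    [40, -0.042, 0.02, 0, 0.21],
    [40, -0.056, 0.027, 0, 0.28],
    [40, -0.07, 0.034, 0, 0.344]
  ]
}}

```text
time_s: 18.85
tool_pos: [0.6062, -0.0775, 0.0087]
tool_rot: [-179.9, -0.1, 175.8]
force: [-2.4, -2.3, 3.6]
grip_width: 0.0599
```

Emit:
{"name": "servo_tool", "arguments": {
  "targets": [
    [40, 0, 0, 0, 0],
    [40, 0, 0, 0, 0],
    [40, 0, 0, 0, 0]
  ]
}}

```text
time_s: 19.23
tool_pos: [0.6064, -0.0767, 0.0087]
tool_rot: [180.0, 0.0, 176.0]
force: [1.5, 1.2, 1.2]
grip_width: 0.0601
```

```bash
python3 -c "
from h import *
go(.628,-.0783,.0088,176)"
```

```text
t 19.23 at [ 0.6064 -0.0767  0.0087] [1.7998e+02 2.0000e-02 1.7601e+02] F [1.5 1.2 1.2] w 0.0601
shift [-0.0216 -0.0001 -0.0001] turn 0.0002
```

Emit:
{"name": "servo_tool", "arguments": {
  "targets": [
    [40, -0.006, 0, 0, 0],
    [40, -0.012, 0, 0, 0],
    [40, -0.016, 0, 0, 0],
    [40, -0.018, 0, 0, 0],
    [40, -0.018, 0, 0, 0]
  ]
}}

```text
time_s: 19.85
tool_pos: [0.6231, -0.0788, 0.0086]
tool_rot: [-180.0, -0.2, 176.0]
force: [-3.2, 0.2, 5.5]
grip_width: 0.0603
```

Emit:
{"name": "servo_tool", "arguments": {
  "targets": [
    [40, -0.001, 0, 0, 0],
    [40, -0.002, 0, 0, 0],
    [40, -0.003, 0, 0, 0],
    [40, -0.003, 0, 0, 0]
  ]
}}

```text
time_s: 20.35
tool_pos: [0.6259, -0.079, 0.0086]
tool_rot: [-180.0, -0.2, 176.0]
force: [-3.7, 0.3, 4.4]
grip_width: 0.0601
```

Emit:
{"name": "servo_tool", "arguments": {
  "targets": [
    [40, -0.001, 0, 0, 0],
    [40, -0.002, 0, 0, 0],
    [40, -0.003, 0, 0, 0],
    [40, -0.003, 0, 0, 0]
  ]
}}

```text
time_s: 20.85
tool_pos: [0.6284, -0.0792, 0.0086]
tool_rot: [-180.0, -0.2, 176.0]
force: [-5.4, 0.3, 6.6]
grip_width: 0.06
```

Emit:
{"name": "servo_tool", "arguments": {
  "targets": [
    [40, 0, 0.001, 0, 0],
    [40, -0.001, 0.001, 0, 0],
    [40, -0.002, 0.001, 0, 0],
    [40, -0.002, 0.001, 0, 0]
  ]
}}

```text
time_s: 21.35
tool_pos: [0.6285, -0.0793, 0.0084]
tool_rot: [-179.9, -0.5, 175.9]
force: [-9.0, -1.0, 9.7]
grip_width: 0.0597
```

Emit:
{"name": "servo_tool", "arguments": {
  "targets": [
    [40, -0.001, 0, 0, 0],
    [40, -0.002, 0, 0, 0],
    [40, -0.003, 0, 0, 0],
    [40, -0.003, 0, 0, 0]
  ]
}}

```text
time_s: 21.85
tool_pos: [0.6302, -0.0794, 0.0077]
tool_rot: [-180.0, -0.6, 175.9]
force: [-10.2, -0.2, 7.9]
grip_width: 0.0596
```

Emit:
{"name": "servo_tool", "arguments": {
  "targets": [
    [100, 0, 0, 0, 0],
    [100, 0, 0, 0, 0],
    [100, 0, 0, 0, 0],
    [100, 0, 0, 0, 0]
  ]
}}

```text
time_s: 22.35
tool_pos: [0.6357, -0.0776, 0.0085]
tool_rot: [180.0, 0.0, 176.0]
force: [-0.7, 0.2, -0.6]
grip_width: 0.0858
```

Emit:
{"name": "servo_tool", "arguments": {
  "targets": [
    [100, 0, 0, -0.05, 0],
    [100, 0, 0, -0.1, 0],
    [100, 0.06, 0, -0.15, 0],
    [100, 0.12, 0, -0.2, 0],
    [100, 0.17, 0, -0.2, 0]
  ]
}}

```text
time_s: 22.98
tool_pos: [0.4799, -0.067, 0.2074]
tool_rot: [180.0, 0.3, 176.0]
force: [-0.4, 0.0, 1.1]
grip_width: 0.0869
```

Run:
```python
from h import *
for n in ["top","wrist","side"]:
  c=imaging.read_camera(n); P=cloud(c); cv2.imwrite(f"pics/{n}5.png",c["frame"] if n!="top" else cv2.resize(c["frame"][120:280,130:370],None,fx=3,fy=3))
  p=P.reshape(-1,3);f=c["frame"].reshape(-1,3).astype(int)
  for x,y in [(.645,.161),(.637,.041),(.628,-.078)]:
    m=(abs(p[:,0]-x)<.07)&(abs(p[:,1]-y)<.05)&(f[:,1]>f[:,2]+8)&(p[:,2]>.002)&(p[:,2]<.04)
    if m.sum()>20: print(n,m.sum(),cv2.minAreaRect((p[m][:,:2]*1000).astype(np.float32)))
go(.45,-.07,.2,176)
```

```text
top 573 ((646.5119018554688, 160.36334228515625), (59.24854278564453, 90.40650177001953), 86.03433227539062)
top 593 ((638.0482788085938, 40.631072998046875), (58.44597244262695, 90.4692153930664), 86.11967468261719)
top 586 ((629.8870849609375, -79.48760986328125), (58.92660140991211, 91.18937683105469), 86.04839324951172)
wrist 453 ((636.2916259765625, 39.268001556396484), (56.04825973510742, 86.0630874633789), 86.95906829833984)
wrist 911 ((627.3428955078125, -81.100341796875), (61.50661087036133, 89.12608337402344), 87.4289779663086)
side 858 ((644.2127685546875, 160.7278594970703), (61.99571228027344, 89.2524642944336), 85.64192199707031)
side 699 ((636.0742797851562, 41.305110931396484), (61.631282806396484, 89.54156494140625), 86.31309509277344)
side 572 ((627.4521484375, -78.07806396484375), (64.9987564086914, 89.05695343017578), 85.84864807128906)
t 23.12 at [ 0.4783 -0.0665  0.2066] [179.82   0.22 176.01] F [ 1.   0.7 -0.6] w 0.0867
shift [ 0.0281 -0.0054  0.0065] turn 0.0002
```

View pics/top5.png

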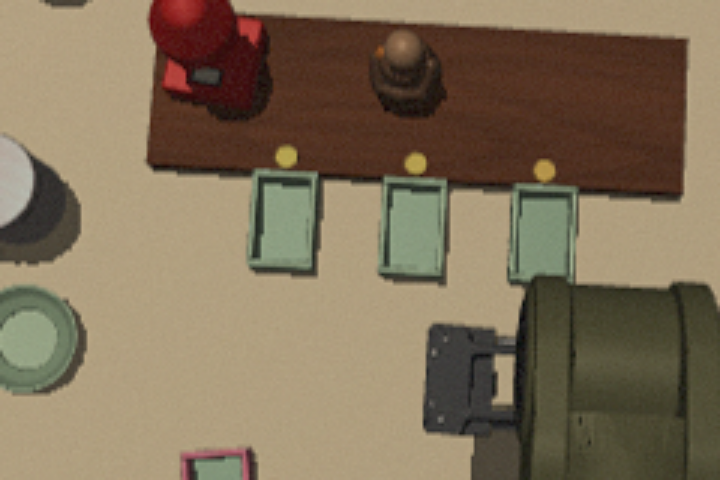

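View pics/wrist5.png

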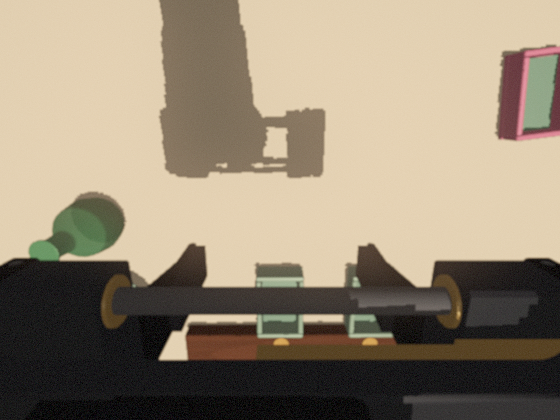

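View pics/side5.png

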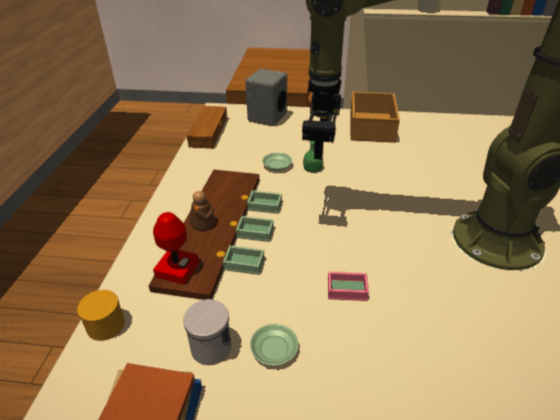

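```bash
python3 -c "
from h import *
print(ticket.sign_off())"
```

```text
the job is handed in; nothing more can be done
None
```

I slid the three celadon dishes along the surface into a row against the step, one at each brass mark, and handed the job in at about 23 s. I held each dish lightly (10 N) by its long sides, turned it square while sliding, and pushed it until contact pushed back with about 10–11 N.

- **Position:** in the last top view the dishes are 120 mm apart (±0.2 mm). They sit about 0.7 mm (left), 0.4 mm (middle) and 1.3 mm (right) to the right of their marks, all within the camera's 2 mm calibration. The right dish's offset came from a small sideways drag that a correction during the push did not remove.
- **Squareness and contact:** the dishes are turned −3.9 to −4.0°, against about −4° for the step. Their front ends line up along its face.
- **Other objects:** the figurine, lamp, canister, vase, saucers and pink look-alike all appear to be where they were, judged by eye only. The gripper was open and clear of everything.

**Disagreements:** the wrist camera read the dishes about 1–2 mm off the top view. The side camera put the brass discs about 3 mm further right than the top camera did. I went by the top camera because it matched the dish positions I found when gripping.

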